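# Pop the egg mold open and catch its lid

## Task

Open the small egg mold: press its blue release button with one fingertip, and with the other finger standing in the lid's path, level with the button and a good finger's breadth ahead of the shut lid, trap the yellow lid that the spring pushes out, so that it stops against that finger while still on its rails instead of running out over the end. Only press and block: do not pinch or lift the lid, and leave the bento box, rice bowl, baking cup and paddle where they are. Finish while holding: the button still pressed down by the one finger and the popped lid resting against the other.

Things in the scene. Friction and masses are not known exactly. Their poses are not given: they have to be found in the camera images.
- mold: aluminium egg mold fixed to the counter, 96 x 110 mm. Origin on the counter under the rails' middle line. Its frame: rails along y, lid pops out to +y, z up. Deck 34 mm above the counter, y = -62 to +34 mm, where it ends; side rails 5 mm above the deck, channel x = -25 to +25 mm. Rear wall (y below -62 mm) 56 mm high. Button housing 37 mm high at x = -66 to -30, y = -2 to +38 mm
- catch_spot (a point): point on the deck in the lid's path, mid-channel, straight across from the button: mold frame x = 0, y = +18, z = 34 mm (50 mm from the button's centre along the mold's x). 36 mm ahead of the shut lid's front face, 16 mm before the deck's end. A finger tip level with the button's top is 16 mm (button up) to 8 mm (button down) above this point and stops the lid
- button_top (a point): centre of the flat top of the blue square button (26 x 26 mm): mold frame x = -50, y = +18 mm; 50 mm above the counter when up, 42 mm when fully down. Moves with the button. Only the lid and the mold's rear wall are taller
- release_button (a joint): travel of the button, m: 0 up, 0.008 down at a hard stop. Spring 1.5 N at the top, 4 N at the bottom, up to 2 N more until the lid is let go. A steel tooth, 5 mm above the deck in front of the shut lid (mold y = -18 to -12 mm), goes down with it and frees the lid at about 0.005; keep it fully down while holding, else the tooth comes up under the lid
- lid: loose yellow lid, block 48 (x) x 44 (y) x 24 mm with a low dome to 30 mm, 0.1 kg. Origin at the centre of its underside, on the deck; flat front face at its y = +22 mm. Shut at mold y = -40 mm. When freed, a spring pusher drives it to mold +y with 2.5 N, at 0.1 to 0.3 m/s, out over the deck's end unless stopped; it then presses the finger with 1 to 2 N. It should stop 10 to 45 mm out
- bento: bystander: red two-tier bento box with a black band, 90 x 160 mm, 73 mm high; origin at the centre of its underside, long side along its y
- bowl: bystander: white ceramic rice bowl, 116 mm across, 60 mm high; origin at the centre of its underside
- cup: bystander: green baking cup, 64 mm across, 32 mm high; origin at the centre of its underside
- paddle: bystander: bamboo rice paddle lying flat, 219 mm long along its x (blade at +x, 58 mm wide), 8 mm thick; origin on its underside, 100 mm from the handle's end
Mind the look-alikes: they are no part of the job. Leave any green look-alike of the mold alone. Several things have the shape of the lid; the one meant has the colours described above.

How it is judged:
By the outcome, as a careful person would: the job done as asked, in the order asked, and still so for the second after the job is handed in, while the arm keeps its last pose, push and grip.
It also fails if it takes over 32 s, if anything falls off the work surface, if the arm or the gripper's body presses on something with over 40 N, if the wrist force passes 120 N, or if a joint passes its speed limit or range.

## Robot

A 7-joint arm with a two-finger parallel gripper is mounted at the origin on the work surface. World frame = base frame: x ahead of the robot, y to its left, z up, the work surface at z = 0. Lengths are in mm, angles in rad, forces in N, time in s.
With the tool pointing down it reaches from about 425 to 875 mm from the base axis. Payload 8.4 kg.
Tool frame: the origin (TCP) lies at the centre of the arm's flange, where the gripper is bolted on; the fingertips stand 173 mm ahead of it and the grasp point (between the pads) lies 155 mm ahead of it (env.finger_overhang is the z of the fingertips in the tool frame, in mm); z points along the fingers, y is the direction in which the jaws open and shut (so a half turn about z gives the same grasp; the last joint's range is limited). The gripper opens to 85 mm and grips with 20 to 120 N. Pads are 22 mm wide; open, the fingers measure 114 mm over their backs; the gripper's body (76 mm by 85 mm) begins 54 mm behind the grasp point. The pads swing forward as they close: fully open they stand 13 mm farther back than shut.
Start: joints at [-1.239, 0.333, 0.04, 1.465, -0.013, 1.343, -0.059], TCP at [271.44, 590.588, 404.708] pointing down, gripper open.
Joint ranges: [-2.58, 2.58], [-0.38, 2.09], [-1.3, 1.39], [0.25, 2.4], [-1.5, 4.64], [0.08, 2.09], [-2.65, 2.65]. Speed limits (rad/s): [2.22, 2.22, 2.79, 2.79, 3.14, 3.14, 3.14].

## Interface

Orientations are given as a unit quaternion [x, y, z, w].
In Python, from bench import env gives the robot as it stands.
- The arm moves only by the shell command python3 -m crank 'ROWS' [FORCE]. ROWS is JSON, a list of rows, each an object with "rotation": the turn, a rotation vector about the tool's x, y, z in degrees, a list of three; "translation": the shift along the tool's x, y, z in cm, a list of three; "jaw": the opening in per cent of the stroke, from 0 (shut) to 100 (fully open). A call has 1 to 5 rows; each row is the pose to reach, as a shift and turn from the pose measured when the call began, along the tool's axes at that moment; what a row does not reach only later rows make up. A row lasts 1/10 s, in which the tool goes at most 50 mm and 8.59 degrees, less where a joint would pass 70% of its speed; a pose out of reach is approached as far as the arm can. A call with a gripper value outside its range is refused whole. The fingers move at their own pace and stop on an object; FORCE is the grip in N (left out, the last holds). Time passes only in rows, so rows that repeat a pose let the fingers close. It gives the time, the measured TCP pose, the force and the opening at its end, in the units of the state.
- env.get_state(): the state, without advancing time (a new reading comes with each control period).
- env.grab_frame(name): name is "scene" or "side" or "wrist"; returns the picture (480x640x3 uint8, blue, green, red); there is no depth.
- env.get_calibration(name): a dict with "fx", "fy", "cx", "cy" (pixels), "T" (4x4, takes a point from camera to world coordinates). Camera axes: x right, y up, looking along -z (the intrinsics and any distortion apply to the point x, -y, -z); pixel columns grow to the right and rows downward; lengths in mm; the calibration is good to about 2 mm. The wrist camera is an equidistant fisheye: a pixel r from the principal point sees the ray r / f radians off the axis. A picture is of the moment at which its call begins: read the wrist's pose just before it. get_calibration takes no time and is no camera call; for the wrist camera it gives the pose at the moment of the call.
- env.job_done(): hands the job in, once; it reports no verdict.
Trained networks look in the newest picture that a camera, given by its name, has taken for a name from the list of things; names that differ only in an ending like _2 or _b are one class to them, and where a whole thing is asked for, a point or a joint stands for the part that bears it (a point fixed in the world has none). Each returns a list of dicts, best first, with "score" (0 to 1); they miss things now and then, are a little off and sometimes report something else, mostly with a low value. They report only what shows in the picture. A call takes as long as a camera call. They do not tell look-alikes from the thing itself.
- env.spot_in(query, camera): "position" ([row, column] in pixels, amid what is visible of it).
- env.landmark_of(query, camera): "position" ([row, column] in pixels: a listed point, or the origin of a listed thing).
The state is a dict: "time_s": time; "joint_positions": joint angles; "joint_vel": joint speeds; "joint_torque": joint torques, N m; "eef_pos": TCP position; "ee_rot": TCP orientation; "wrist_force": force on the tool from outside, world axes, zero at the start; "wrist_torque": the same for the moment, N m; "opening": finger opening in mm.
Only numpy, scipy, OpenCV 4.12 (cv2) and the standard library are available. Lean on these libraries where they do the work, as an engineer would, in place of code of your own. Each camera call takes 0.05 s, during which the arm holds its last target.

## Working session

There is one attempt and no reset: what is moved stays moved. The work goes in short steps, Python scripts to look and compute and a shell command to move; the robot and the scene stay as the last step left them, time stands still between calls to the robot, and variables do not carry over. Pictures are saved under pics/ and viewed, and the job is handed in when it is done.

```bash
ls; mkdir -p pics
python3 - <<'E'
from bench import env
import cv2
print(env.get_state()); print(env.finger_overhang)
for n in ["scene","side","wrist"]:
    print(n,env.get_calibration(n))
    cv2.imwrite(f"pics/{n}0.png",env.grab_frame(n))
    for q in ["mold","button_top","lid","catch_spot"]:
        try: print(q,[(r["position"],round(r["score"],2)) for r in env.landmark_of(q,n)])
        except Exception as e: print(q,e)
print(env.get_state()["time_s"])
E
```

```text
pics
{'time_s': 0.0, 'joint_positions': array([-1.23923864,  0.33390048,  0.03986202,  1.46629527, -0.0134053 ,
        1.34329948, -0.05849358]), 'joint_vel': array([ 1.33489286e-03, -1.48753779e-03, -3.30684329e-04,  4.33235253e-04,
       -5.71018091e-04, -6.60414613e-05,  8.81404257e-04]), 'joint_torque': array([-2.68476151e-04, -6.58544898e+01,  1.36466805e+00, -4.05580187e+01,
        1.65285158e-02,  1.21603272e-02,  2.66942283e-05]), 'eef_pos': array([271.33907907, 590.45337057, 403.81586435]), 'ee_rot': array([ 2.13718042e-01,  9.76895045e-01, -8.08764913e-04, -1.24895157e-04]), 'wrist_force': array([-0.18116465, -0.17702084,  0.66870809]), 'wrist_torque': array([-0.02669119,  0.02553075, -0.01874262]), 'opening': 85.66895728682493}
173.4
scene {'fx': 497.7965482949022, 'fy': 497.7965482949022, 'cx': 320.8678265728932, 'cy': 233.22545617659532, 'T': array([[ 8.87873716e-01, -3.17077323e-01,  3.33380017e-01,
         9.18977174e+02],
       [ 4.60060714e-01,  6.04078537e-01, -6.50717497e-01,
        -7.90581133e+02],
       [ 4.94004869e-03,  7.31130010e-01,  6.82220275e-01,

[... 1036 characters left out ...]
4], 0.58), ([192.2, 374.8], 0.5)]
lid [([434.2, 395.0], 0.79), ([291.9, 361.9], 0.72), ([397.2, 293.2], 0.55)]
catch_spot [([301.8, 193.3], 0.95), ([192.7, 394.3], 0.93), ([274.8, 338.7], 0.82)]
wrist {'fx': 371.64829954431775, 'fy': 371.64829954431775, 'cx': 314.91092098304216, 'cy': 238.73749248503518, 'T': array([[ 4.18029479e-01, -8.61335663e-01, -2.88707863e-01,
         1.97522457e+02],
       [ 9.08433452e-01,  3.96310434e-01,  1.32991364e-01,
         6.25659125e+02],
       [-1.32265981e-04, -3.17866191e-01,  9.48135574e-01,
         3.74581133e+02],
       [ 0.00000000e+00,  0.00000000e+00,  0.00000000e+00,
         1.00000000e+00]])}
mold []
button_top []
lid []
catch_spot []
0.75
```

View pics/scene0.png

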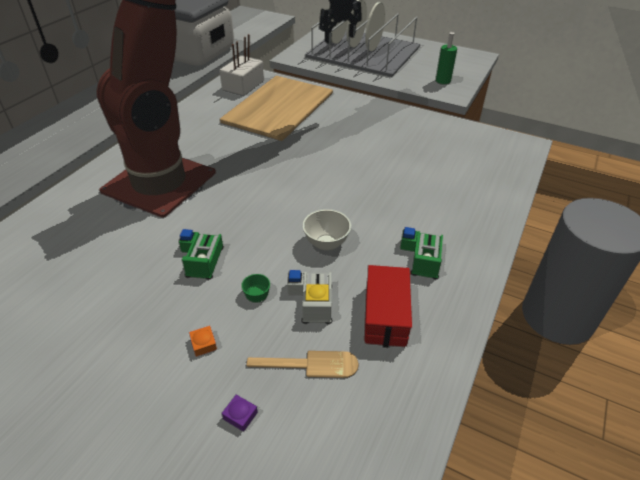

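View pics/side0.png

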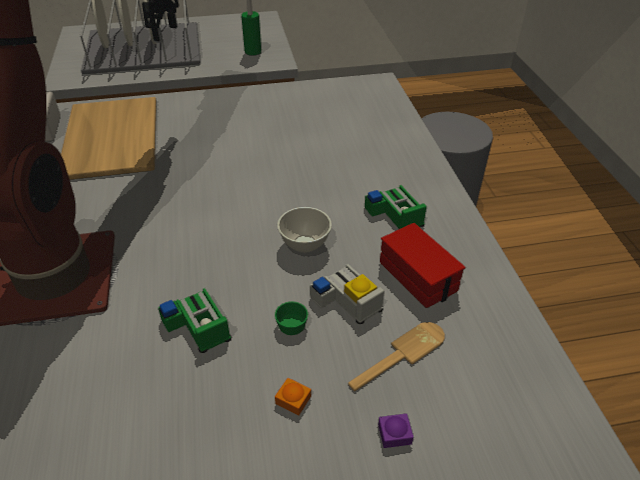

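View pics/wrist0.png

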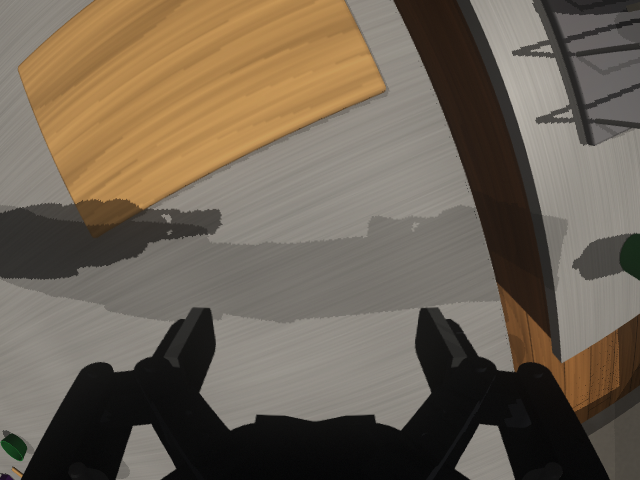

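The scene image shows the real mold (grey with a yellow lid) at (col 316, row 296), and its blue button at (294, 273). In the side image the mold is at (350, 290) and the button at (322, 283). The green molds and the orange and purple lids are look-alikes. Next I fit the mold's pose.

```bash
cat > h.py <<'E'
import numpy as np
from scipy.spatial.transform import Rotation as R
from scipy.optimize import least_squares
def proj(c,P):
    T=c["T"]; p=(np.atleast_2d(P)-T[:3,3])@T[:3,:3]
    x,y,z=p[:,0],-p[:,1],-p[:,2]
    return np.c_[c["fy"]*y/z+c["cy"],c["fx"]*x/z+c["cx"]]
PT={"mold":[0,0,0],"button_top":[-50,18,50],"lid":[0,-40,34],"catch_spot":[0,18,34]}
def world(m,P):
    return R.from_euler("z",m[2]).apply(np.atleast_2d(P))+[m[0],m[1],0]
E
python3 - <<'E'
from bench import env
from h import *
obs={"scene":{"mold":[295.6,315.0],"button_top":[272.3,294.5],"lid":[297.3,313.8],"catch_spot":[277.3,320.1]},
"side":{"mold":[294.5,344.1],"button_top":[281.7,322.4],"lid":[291.9,361.9],"catch_spot":[274.8,338.7]}}
C={n:env.get_calibration(n) for n in obs}
def f(m): return np.concatenate([(proj(C[n],world(m,PT[q]))-obs[n][q]).ravel() for n in obs for q in obs[n]])
best=min((least_squares(f,[600,-250,a],loss="soft_l1",f_scale=2) for a in np.arange(0,6.3,.7)),key=lambda s:s.cost)
m=best.x;print(m,np.degrees(m[2]),best.cost,f(m).reshape(-1,2).round(1))
import cv2
for n in obs:
    im=cv2.imread(f"pics/{n}0.png")
    k=3; r,c=map(int,proj(C[n],world(m,[-15,0,30]))[0])
    cr=cv2.resize(im[r-65:r+65,c-85:c+85],None,fx=4,fy=4,interpolation=cv2.INTER_CUBIC)
    for P in [[-63,5,50],[-37,5,50],[-63,31,50],[-37,31,50],[-50,18,50],[0,18,34],[0,34,34],[-24,-18,58],[24,-18,58],[-24,-62,58],[24,-62,58]]:
        p=proj(C[n],world(m,P))[0]; cv2.circle(cr,(int((p[1]-c+85+.5)*4),int((p[0]-r+65+.5)*4)),3,(255,0,255),-1)
    cv2.imwrite(f"pics/{n}_fit.png",cr)
E
```

```text
[ 584.73416531 -157.11277635   25.60156695] 1466.8617350959933 17.953509931270794 [[-1.4  1.6]
 [ 0.4 -0.8]
 [ 1.1  2.5]
 [ 0.6 -3.4]
 [-2.2  1.4]
 [-0.4 -1.8]
 [ 0.9 -2.6]
 [ 0.8  1.6]]
```

View pics/scene_fit.png

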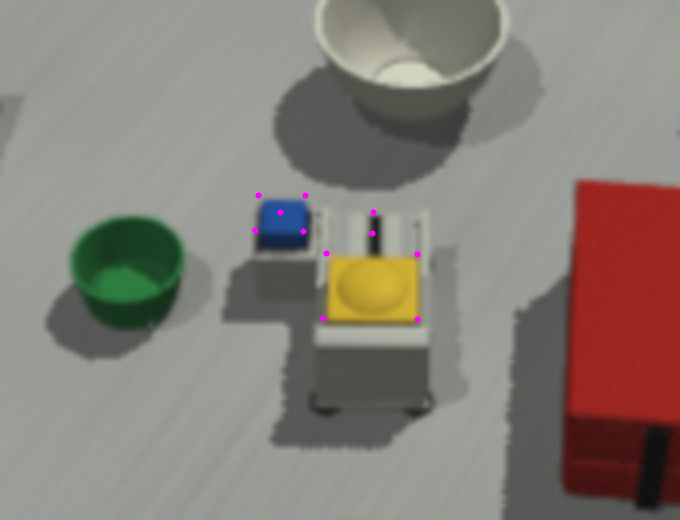

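View pics/side_fit.png

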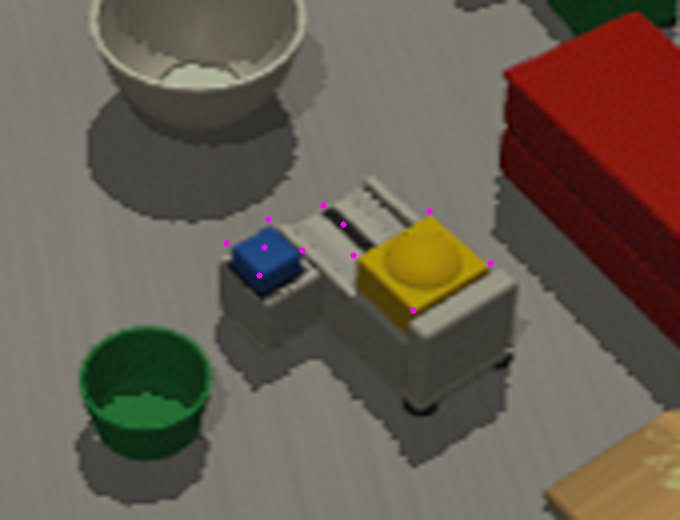

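```bash
cat >> h.py <<'E'
def move(env,m,tip_z,mx=-25.,my=18.,over=173.4,flip=None):
    s=env.get_state(); Rt=R.from_quat(s["ee_rot"])
    mxa=np.array([np.cos(m[2]),np.sin(m[2]),0])
    best=None
    for sg in (1,-1):
        if flip and sg!=flip: continue
        y=sg*mxa; z=np.array([0,0,-1.]); x=np.cross(y,z)
        G=R.from_matrix(np.c_[x,y,z]); rv=(Rt.inv()*G).as_rotvec(degrees=True)
        if best is None or np.linalg.norm(rv)<np.linalg.norm(best[1]): best=(sg,rv)
    tgt=world(m,[mx,my,0])[0]+[0,0,tip_z+over]
    print("t",round(s["time_s"],2),"sign",best[0],"pos",s["eef_pos"].round(1),"tgt",tgt.round(1),"open",round(s["opening"],1),"F",s["wrist_force"].round(1))
    print("rot deg",best[1].round(2),"trans cm",(Rt.inv().apply(tgt-s["eef_pos"])/10).round(2), "q",s["joint_positions"].round(2))
E
python3 - <<'E'
from bench import env
from h import *
m=[584.7,-157.1,np.radians(1466.86-1440)]
move(env,m,140,flip=1); move(env,m,140,flip=-1)
E
```

```text
t 0.75 sign 1 pos [271.5 590.6 404.8] tgt [ 554.3 -152.3  313.4] open 85.3 F [-0.9 -0.5  0. ]
rot deg [ 1.000e-02 -0.000e+00  3.845e+01] trans cm [-56.73 -55.69   9.13] q [-1.24  0.33  0.04  1.47 -0.01  1.34 -0.06]
t 0.75 sign -1 pos [271.5 590.6 404.8] tgt [ 554.3 -152.3  313.4] open 85.3 F [-0.9 -0.5  0. ]
rot deg [ 0.0000e+00  1.0000e-02 -1.4155e+02] trans cm [-56.73 -55.69   9.13] q [-1.24  0.33  0.04  1.47 -0.01  1.34 -0.06]
```

```bash
python3 -m crank '[{"translation":[-56.7,-55.7,5],"rotation":[0,0,38.4],"jaw":42},{"translation":[-56.7,-55.7,5],"rotation":[0,0,38.4],"jaw":42},{"translation":[-56.7,-55.7,5],"rotation":[0,0,38.4],"jaw":42},{"translation":[-56.7,-55.7,5],"rotation":[0,0,38.4],"jaw":42},{"translation":[-56.7,-55.7,5],"rotation":[0,0,38.4],"jaw":42}]'
python3 - <<'E'
from bench import env
from h import *
m=[584.7,-157.1,np.radians(1466.86-1440)]
move(env,m,140,flip=1)
E
```

```text
time_s: 1.25
eef_pos: [360.6, 355.3, 389.1]
ee_rot: [0.526, 0.851, 0.0, -0.0]
wrist_force: [1.6, -0.7, 0.3]
opening: 35.7
t 1.25 sign 1 pos [360.6 355.3 389.1] tgt [ 554.3 -152.3  313.4] open 35.7 F [ 1.6 -0.7  0.3]
rot deg [ 0.03 -0.03 -0.27] trans cm [-54.07  -5.4    7.54] q [-1.08  0.04  0.22  1.84 -0.01  1.26 -0.39]
```

```bash
python3 -m crank '[{"translation":[-54.1,-5.4,5],"rotation":[0,0,0],"jaw":42},{"translation":[-54.1,-5.4,5],"rotation":[0,0,0],"jaw":42},{"translation":[-54.1,-5.4,5],"rotation":[0,0,0],"jaw":42},{"translation":[-54.1,-5.4,5],"rotation":[0,0,0],"jaw":42},{"translation":[-54.1,-5.4,5],"rotation":[0,0,0],"jaw":42}]'
python3 - <<'E'
from bench import env
from h import *
m=[584.7,-157.1,np.radians(1466.86-1440)]
move(env,m,140,flip=1)
E
```

```text
time_s: 1.75
eef_pos: [449.0, 122.6, 366.3]
ee_rot: [0.526, 0.851, 0.001, 0.0]
wrist_force: [1.2, -0.0, 0.5]
opening: 35.9
t 1.75 sign 1 pos [449.  122.6 366.3] tgt [ 554.3 -152.3  313.4] open 35.9 F [ 1.2 -0.   0.5]
rot deg [ 0.1  -0.06 -0.27] trans cm [-29.3   -2.91   5.26] q [-0.83 -0.04  0.47  1.97  0.02  1.21  0.09]
```

```bash
python3 -m crank '[{"translation":[-29.3,-2.9,4],"rotation":[0,0,0],"jaw":42},{"translation":[-29.3,-2.9,4],"rotation":[0,0,0],"jaw":42},{"translation":[-29.3,-2.9,4],"rotation":[0,0,0],"jaw":42},{"translation":[-29.3,-2.9,4],"rotation":[0,0,0],"jaw":42},{"translation":[-29.3,-2.9,4],"rotation":[0,0,0],"jaw":42}]'
python3 - <<'E'
from bench import env
from h import *
import cv2
m=[584.7,-157.1,np.radians(1466.86-1440)]
move(env,m,140,flip=1)
c=env.get_calibration("wrist");cv2.imwrite("pics/w1.png",env.grab_frame("wrist"))
for q in PT: print(q,[(np.round(r["position"],1),round(r["score"],2)) for r in env.landmark_of(q,"wrist")])
print(repr(c))
E
```

```text
time_s: 2.25
eef_pos: [537.4, -108.6, 332.8]
ee_rot: [0.525, 0.851, 0.001, 0.001]
wrist_force: [0.3, 0.4, -0.2]
opening: 35.9
t 2.25 sign 1 pos [ 537.4 -108.6  332.8] tgt [ 554.3 -152.3  313.4] open 35.9 F [ 0.3  0.4 -0.2]
rot deg [ 0.18 -0.04 -0.23] trans cm [-4.67 -0.46  1.94] q [-0.52  0.21  0.73  1.84 -0.15  1.15  0.72]
mold [(array([157.7, 597. ]), 0.96), (array([163.5,  57.3]), 0.78), (array([285.7, 337.5]), 0.57), (array([283.3, 195.1]), 0.53)]
button_top [(array([295.4, 276.4]), 0.94), (array([127.5, 599.3]), 0.86)]
lid [(array([345.2, 338.6]), 0.9), (array([382.4, 136.8]), 0.58)]
catch_spot [(array([284.5, 342.1]), 0.95), (array([141.9, 619.6]), 0.89)]
{'fx': 371.64829954431775, 'fy': 371.64829954431775, 'cx': 314.91092098304216, 'cy': 238.73749248503518, 'T': array([[ 8.94109551e-01, -4.24049718e-01, -1.44048417e-01,
         5.01358567e+02],
       [ 4.47842996e-01,  8.48153801e-01,  2.82969577e-01,
        -3.43496286e+01],
       [ 2.18204312e-03, -3.17516876e-01,  9.48250110e-01,
         3.02788614e+02],
       [ 0.00000000e+00,  0.00000000e+00,  0.00000000e+00,
         1.00000000e+00]])}
```

View pics/w1.png

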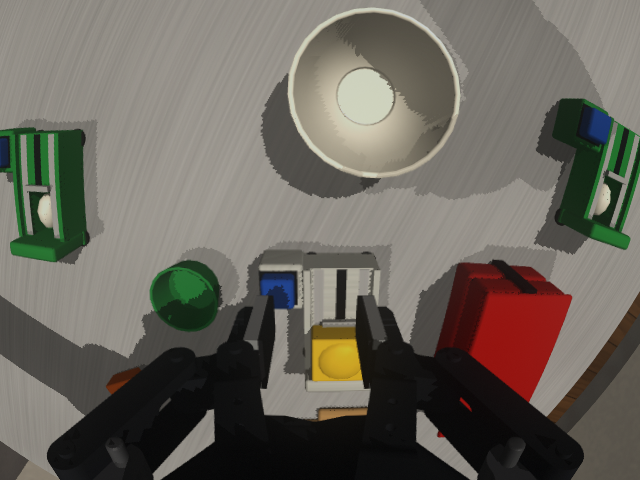

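The wrist view shows the blue button at (278, 290), the deck's black slot around (341, 293) and the yellow lid at (340, 355). The left finger lines up with the button. Next I refine the fit using all three views.

```bash
cat >> h.py <<'E'
def projw(c,P):
    T=c["T"]; p=(np.atleast_2d(P)-T[:3,3])@T[:3,:3]
    x,y,z=p[:,0],-p[:,1],-p[:,2]; r=np.hypot(x,y); th=np.arctan2(r,z)
    return np.c_[c["fy"]*th*y/r+c["cy"],c["fx"]*th*x/r+c["cx"]]
E
cat > fit2.py <<'E'
from bench import env
from h import *
import cv2
c=env.get_calibration("wrist")
obs={"scene":{"mold":[295.6,315.0],"button_top":[272.3,294.5],"lid":[297.3,313.8],"catch_spot":[277.3,320.1]},
"side":{"mold":[294.5,344.1],"button_top":[281.7,322.4],"lid":[291.9,361.9],"catch_spot":[274.8,338.7]}}
C={n:env.get_calibration(n) for n in obs}
wo={"mold":[285.7,337.5],"button_top":[295.4,276.4],"lid":[345.2,338.6],"catch_spot":[284.5,342.1]}
def fw(m): return np.concatenate([(projw(c,world(m,PT[q]))-wo[q]).ravel() for q in wo])
def f(m): return np.concatenate([(proj(C[n],world(m,PT[q]))-obs[n][q]).ravel() for n in obs for q in obs[n]])
for nm,g in (("wrist",fw),("all",lambda m:np.r_[fw(m),f(m)])):
    s=least_squares(g,[584,-157,.468],loss="soft_l1",f_scale=2); print(nm,s.x.round(3),np.degrees(s.x[2]).round(1)); print(g(s.x).reshape(-1,2)[:4].round(1).tolist())
m=s.x
im=cv2.imread("pics/w1.png"); cr=cv2.resize(im[230:410,230:420],None,fx=4,fy=4,interpolation=cv2.INTER_CUBIC)[:,:780]
for P in [[-63,5,50],[-37,5,50],[-63,31,50],[-37,31,50],[-50,18,50],[0,18,34],[25,34,39],[-25,34,39],[-24,-18,58],[24,-18,58],[24,-62,56],[-24,-62,56]]:
    p=projw(c,world(m,P))[0]; cv2.circle(cr,(int((p[1]-229.5)*4),int((p[0]-229.5)*4)),3,(255,0,255),-1)
cv2.imwrite("pics/w1fit.png",cr[:600])
E
python3 fit2.py
```

```text
wrist [ 5.85262e+02 -1.54198e+02  4.71000e-01] 27.0
[[1.0, 0.5], [-1.0, 0.1], [-0.6, 0.6], [0.5, -1.3]]
all [ 5.85244e+02 -1.54681e+02  4.71000e-01] 27.0
[[1.5, 0.2], [-0.5, -0.2], [-0.2, 0.4], [1.0, -1.6]]
```

View pics/w1fit.png

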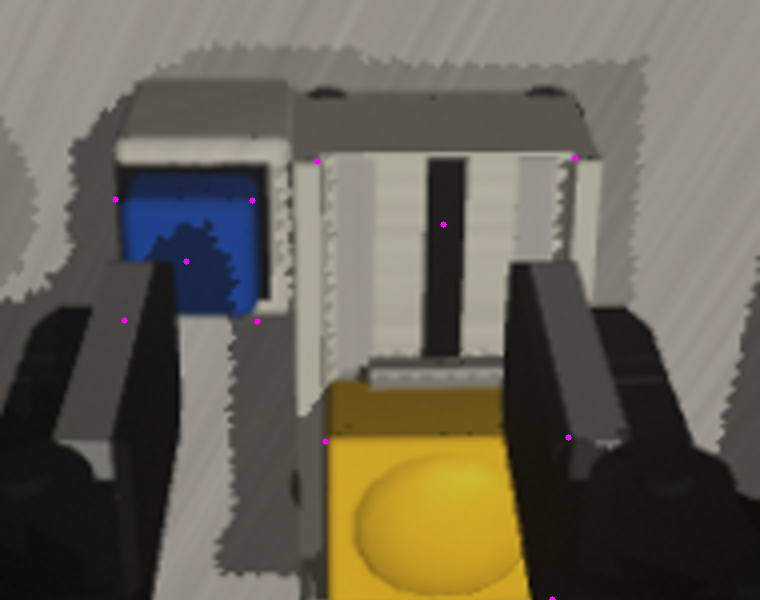

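Run:
```python
from bench import env
from h import *
move(env,[586,-154.5,.471],72,flip=1)
```

```text
t 2.5 sign 1 pos [ 536.9 -106.6  332.4] tgt [ 555.6 -149.8  245.4] open 36.2 F [-0.2  0.7 -0.8]
rot deg [ 0.07 -0.07 -0.42] trans cm [-4.71 -0.28  8.7 ] q [-0.52  0.21  0.73  1.84 -0.15  1.15  0.72]
```

```bash
python3 -m crank '[{"translation":[-4.7,-0.3,2],"rotation":[0,0,-0.4],"jaw":42},{"translation":[-4.7,-0.3,5.5],"rotation":[0,0,-0.4],"jaw":42},{"translation":[-4.7,-0.3,8.7],"rotation":[0,0,-0.4],"jaw":42},{"translation":[-4.7,-0.3,8.7],"rotation":[0,0,-0.4],"jaw":42},{"translation":[-4.7,-0.3,8.7],"rotation":[0,0,-0.4],"jaw":42}]'
python3 - <<'E'
from bench import env
from h import *
import cv2
move(env,[586,-154.5,.471],52,flip=1)
for n in ("wrist","side","scene"): 
    im=env.grab_frame(n)
    if n=="side": im=cv2.resize(im[200:350,240:440],None,fx=4,fy=4,interpolation=cv2.INTER_CUBIC)
    if n=="scene": im=cv2.resize(im[190:340,220:420],None,fx=4,fy=4,interpolation=cv2.INTER_CUBIC)
    cv2.imwrite(f"pics/{n}2.png",im)
E
```

```text
time_s: 3.0
eef_pos: [555.5, -148.5, 246.1]
ee_rot: [0.522, 0.853, 0.001, -0.001]
wrist_force: [0.2, -1.3, 0.5]
opening: 35.5
t 3.0 sign 1 pos [ 555.5 -148.5  246.1] tgt [ 555.6 -149.8  225.4] open 35.5 F [ 0.2 -1.3  0.5]
rot deg [ 0.07 -0.12  0.09] trans cm [-0.12 -0.06  2.06] q [-0.4   0.38  0.7   1.86 -0.29  1.01  0.9 ]
```

View pics/wrist2.png

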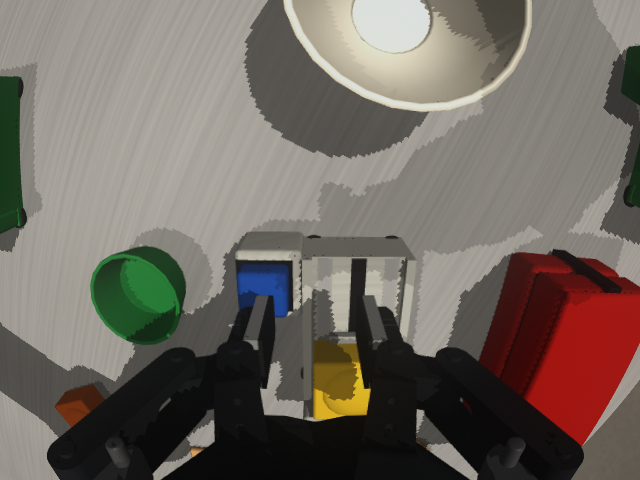

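View pics/side2.png

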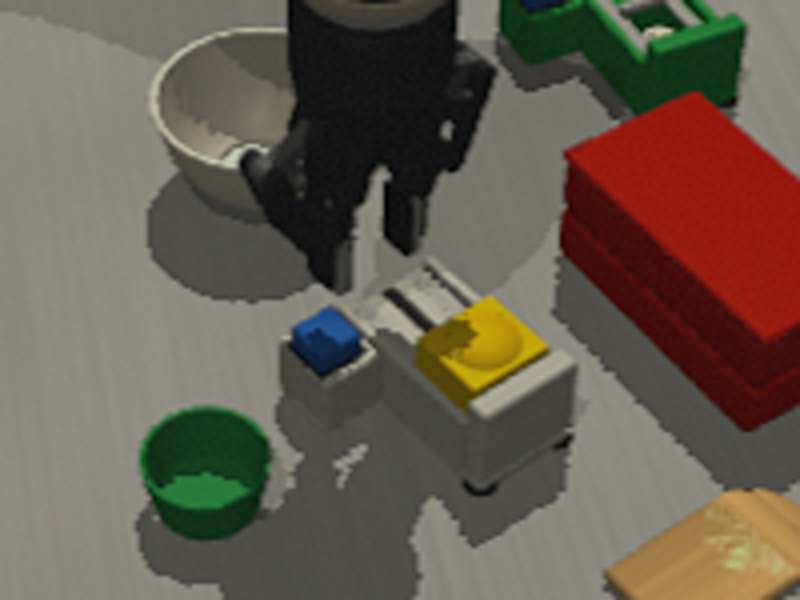

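View pics/scene2.png

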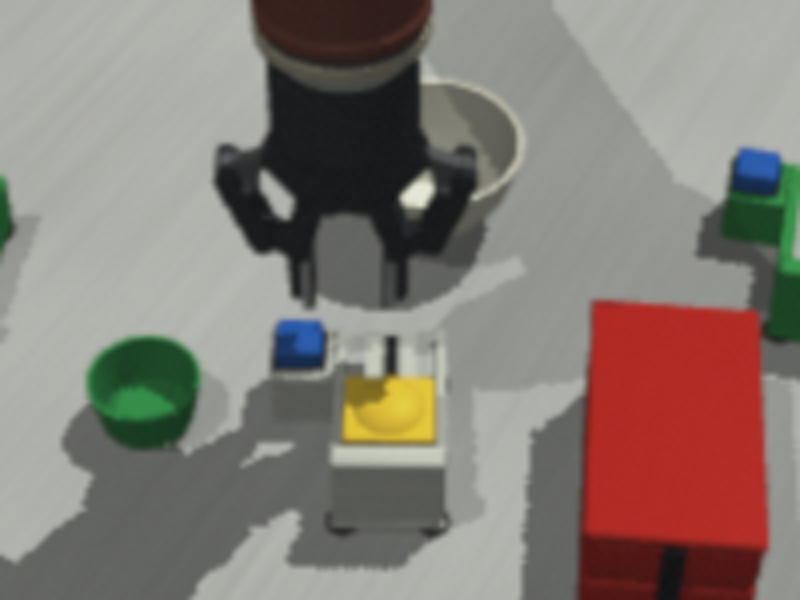

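Run:
```python
from bench import env
from h import *
s=env.get_state();Rt=R.from_quat(s["ee_rot"])
w=env.get_calibration("wrist")
for z in (168,173.4):
  for y in (-25,-18,18,25):
    P=s["eef_pos"]+Rt.apply([0,y,z])
    a=(proj(env.get_calibration("scene"),P)[0]-[190,220])*4
    b=(proj(env.get_calibration("side"),P)[0]-[200,240])*4
    print(z,y,"scene r,c",a.round(),"side",b.round(),"wrist",projw(w,P)[0].round(), P.round(0))
m=[586,-154.5,.471]
print(projw(w,world(m,[[-63,31,50],[-37,31,50],[-25,34,39],[25,34,39],[-24,-18,58]])).round(0))
```

```text
168 -25 scene r,c [291. 300.] side [277. 326.] wrist [318. 255.] [ 534. -160.   79.]
168 -18 scene r,c [291. 313.] side [271. 338.] wrist [318. 271.] [ 541. -157.   79.]
168 18 scene r,c [292. 381.] side [238. 396.] wrist [318. 355.] [ 573. -141.   80.]
168 25 scene r,c [292. 394.] side [232. 407.] wrist [318. 371.] [ 579. -138.   80.]
173.4 -25 scene r,c [298. 301.] side [285. 326.] wrist [312. 257.] [ 534. -160.   74.]
173.4 -18 scene r,c [298. 314.] side [279. 338.] wrist [312. 273.] [ 541. -157.   74.]
173.4 18 scene r,c [299. 381.] side [246. 396.] wrist [312. 354.] [ 573. -141.   74.]
173.4 25 scene r,c [299. 394.] side [240. 407.] wrist [312. 369.] [ 579. -138.   74.]
[[265. 233.]
 [265. 286.]
 [251. 310.]
 [251. 406.]
 [356. 312.]]
```

Run:
```python
from bench import env
from h import *
import cv2
w=env.get_calibration("wrist");m=[586,-154.5,.471]
im=cv2.imread("pics/wrist2.png"); cr=cv2.resize(im[225:375,225:425],None,fx=4,fy=4,interpolation=cv2.INTER_CUBIC)
for P in [[-63,5,50],[-37,5,50],[-63,31,50],[-37,31,50],[-50,18,50],[0,18,34],[25,34,39],[-25,34,39],[-24,-18,58],[24,-18,58],[-66,38,37],[-30,38,37]]:
    p=projw(w,world(m,P))[0]; cv2.circle(cr,(int((p[1]-224.5)*4),int((p[0]-224.5)*4)),3,(255,0,255),-1)
cv2.imwrite("pics/w2fit.png",cr)
```

```text
(no output)
```

View pics/w2fit.png

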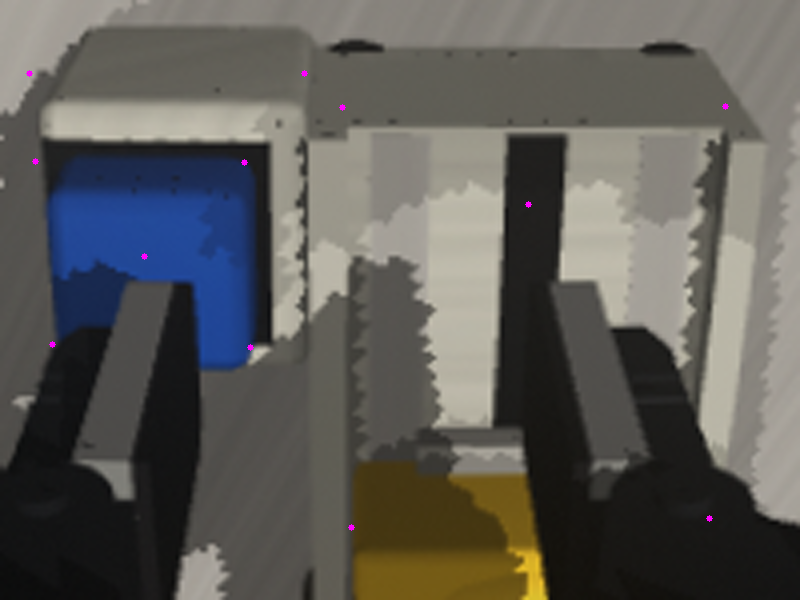

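Run:
```python
from bench import env
from h import *
import cv2
print(env.get_state()["eef_pos"])
w=env.get_calibration("wrist"); im=env.grab_frame("wrist")
print(env.get_state()["eef_pos"])
np.savez("w3.npz",**w); cv2.imwrite("pics/w3raw.png",im)
wo={}
for q in PT:
    r=env.landmark_of(q,"wrist"); print(q,[(np.round(a["position"],1),round(a["score"],2)) for a in r])
cr=cv2.resize(im[225:375,225:425],None,fx=4,fy=4,interpolation=cv2.INTER_CUBIC)
cv2.imwrite("pics/w3.png",cr)
move(env,[586,-154.5,.471],52,flip=1)
```

```text
[ 556.1186141  -149.28890854  247.42495388]
[ 556.01036656 -149.44013249  247.25410194]
mold [(array([280.7, 348.6]), 0.7), (array([ 10.6, 386.9]), 0.47)]
button_top [(array([291.7, 262.2]), 0.78)]
lid [(array([366.5, 352.7]), 0.97), (array([402.2,  91.6]), 0.74)]
catch_spot []
t 3.4 sign 1 pos [ 555.5 -149.7  246.1] tgt [ 555.6 -149.8  225.4] open 36.0 F [-0.3  0.2  0.2]
rot deg [ 0.14 -0.05 -0.  ] trans cm [-0.01 -0.01  2.07] q [-0.39  0.38  0.71  1.86 -0.29  1.01  0.9 ]
```

View pics/w3.png

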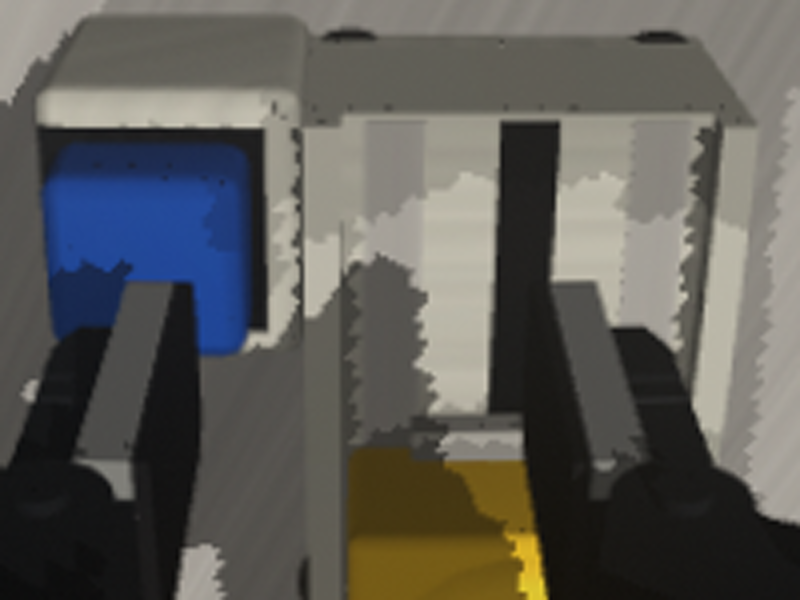

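Run:
```python
from h import *
w=dict(np.load("w3.npz"))
pk={(-63,31,50):(45,175),(-37,31,50):(248,175),(-37,5,50):(248,354),(25,34,39):(720,122),(-66,38,37):(37,90),(-30,38,37):(302,90),(-24,-18,58):(347,535)}
P=np.array(list(pk),float); o=np.array([[v/4+224.5,u/4+224.5] for u,v in pk.values()])
f=lambda m:(projw(w,world(m,P))-o).ravel()
s=least_squares(f,[586,-155,.47],loss="soft_l1"); print(s.x,f(s.x).reshape(-1,2).round(1))
```

```text
[ 5.86831690e+02 -1.56419062e+02  4.64827870e-01] [[-0.3 -2. ]
 [ 0.4 -0.8]
 [ 1.5  0.5]
 [ 0.1  1.2]
 [-1.2 -1.5]
 [-0.7  0.8]
 [ 1.   0.7]]
```

Run:
```python
from bench import env
from h import *
move(env,[586.5,-156.3,.466],54,flip=1)
```

```text
t 3.4 sign 1 pos [ 555.5 -149.7  246.1] tgt [ 556.1 -151.5  227.4] open 36.0 F [-0.3  0.2  0.2]
rot deg [ 0.14 -0.05  0.28] trans cm [-0.18 -0.04  1.87] q [-0.39  0.38  0.71  1.86 -0.29  1.01  0.9 ]
```

```bash
python3 -m crank '[{"translation":[-0.2,0,0.6],"rotation":[0,0,0.3],"jaw":42},{"translation":[-0.2,0,1.3],"rotation":[0,0,0.3],"jaw":42},{"translation":[-0.2,0,1.8],"rotation":[0,0,0.3],"jaw":42},{"translation":[-0.2,0,1.8],"rotation":[0,0,0.3],"jaw":42},{"translation":[-0.2,0,1.8],"rotation":[0,0,0.3],"jaw":42}]'
python3 - <<'E'
from bench import env
from h import *
import cv2
w=env.get_calibration("wrist"); im=env.grab_frame("wrist")
cv2.imwrite("pics/w4.png",cv2.resize(im[225:375,225:425],None,fx=4,fy=4,interpolation=cv2.INTER_CUBIC))
im=env.grab_frame("side"); cv2.imwrite("pics/side4.png",cv2.resize(im[220:340,260:420],None,fx=5,fy=5,interpolation=cv2.INTER_CUBIC))
move(env,[586.5,-156.3,.466],50,flip=1)
E
```

```text
time_s: 3.9
eef_pos: [556.4, -151.5, 227.8]
ee_rot: [0.525, 0.851, 0.001, -0.0]
wrist_force: [0.7, -0.4, 0.3]
opening: 35.6
t 4.0 sign 1 pos [ 556.5 -151.5  228.2] tgt [ 556.1 -151.5  223.4] open 36.0 F [-0.1 -0.6  0. ]
rot deg [ 0.14 -0.05 -0.02] trans cm [ 0.03 -0.04  0.48] q [-0.38  0.41  0.69  1.87 -0.32  0.98  0.92]
```

View pics/w4.png

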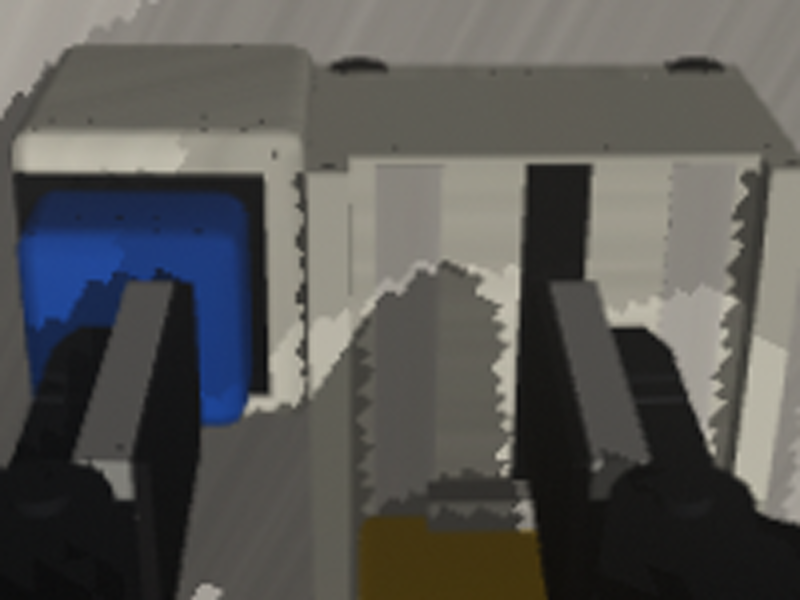

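View pics/side4.png

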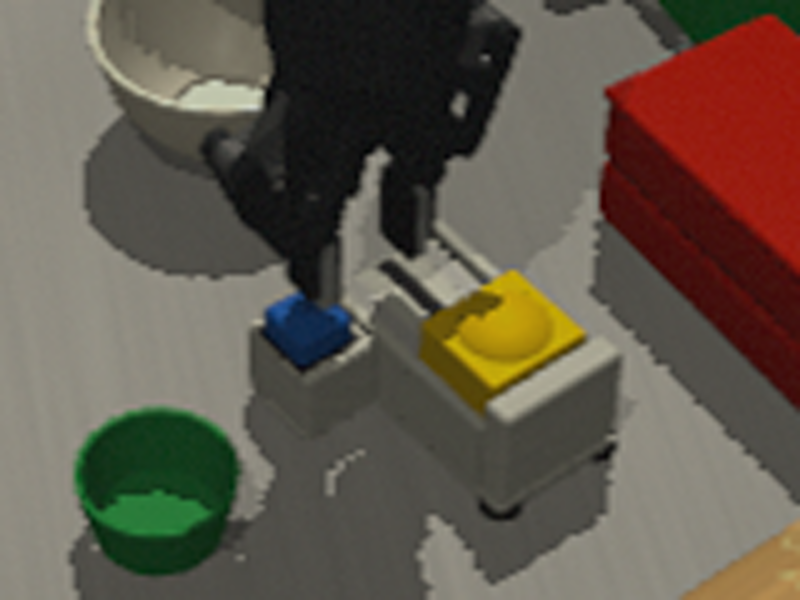

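```bash
python3 -m crank '[{"translation":[0,0,0.2],"rotation":[0,0,0],"jaw":42},{"translation":[0,0,0.4],"rotation":[0,0,0],"jaw":42},{"translation":[0,0,0.4],"rotation":[0,0,0],"jaw":42}]'; python3 -m crank '[{"translation":[0,0,0.2],"rotation":[0,0,0],"jaw":42},{"translation":[0,0,0.4],"rotation":[0,0,0],"jaw":42},{"translation":[0,0,0.4],"rotation":[0,0,0],"jaw":42}]'
```

```text
time_s: 4.3
eef_pos: [556.4, -151.4, 223.9]
ee_rot: [0.525, 0.851, 0.001, 0.0]
wrist_force: [0.3, 0.1, -0.6]
opening: 36.0
time_s: 4.6
eef_pos: [556.6, -151.5, 219.9]
ee_rot: [0.525, 0.851, 0.001, 0.0]
wrist_force: [0.8, 0.7, 1.3]
opening: 36.1
```

```bash
python3 -m crank '[{"translation":[0,0,0.2],"rotation":[0,0,0],"jaw":42},{"translation":[0,0,0.3],"rotation":[0,0,0],"jaw":42},{"translation":[0,0,0.3],"rotation":[0,0,0],"jaw":42}]'
python3 - <<'E'
from bench import env
from h import *
import cv2
w=env.get_calibration("wrist"); im=env.grab_frame("wrist")
cv2.imwrite("pics/w5.png",cv2.resize(im[225:375,225:425],None,fx=4,fy=4,interpolation=cv2.INTER_CUBIC))
im=env.grab_frame("side"); cv2.imwrite("pics/side5.png",cv2.resize(im[220:340,260:420],None,fx=5,fy=5,interpolation=cv2.INTER_CUBIC))
move(env,[586.5,-156.3,.466],50,flip=1)
E
```

```text
time_s: 4.9
eef_pos: [556.6, -151.4, 216.8]
ee_rot: [0.525, 0.851, 0.001, 0.0]
wrist_force: [-0.7, 0.2, 3.5]
opening: 36.0
t 5.0 sign 1 pos [ 556.6 -151.4  216.9] tgt [ 556.1 -151.5  223.4] open 36.1 F [-1.   0.7  3.3]
rot deg [ 0.13 -0.05 -0.01] trans cm [ 0.02 -0.04 -0.65] q [-0.37  0.43  0.69  1.87 -0.33  0.96  0.93]
```

View pics/w5.png

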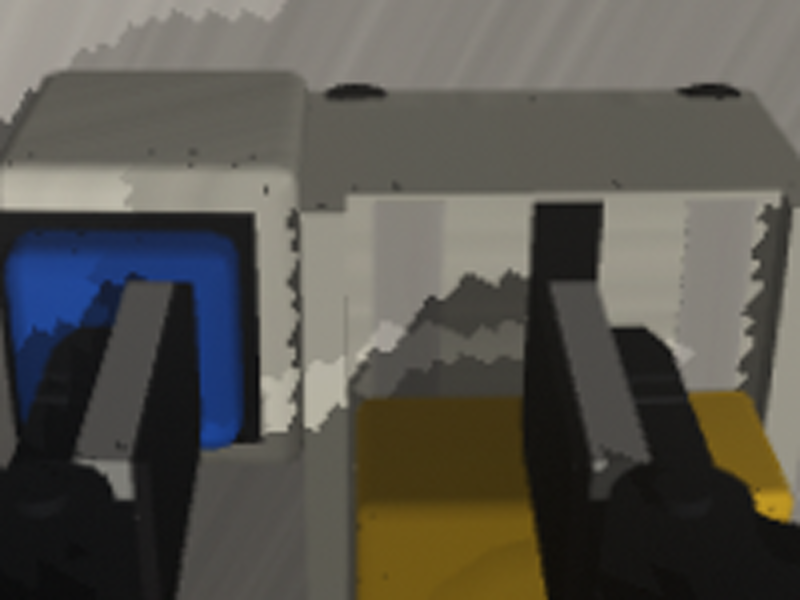

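View pics/side5.png

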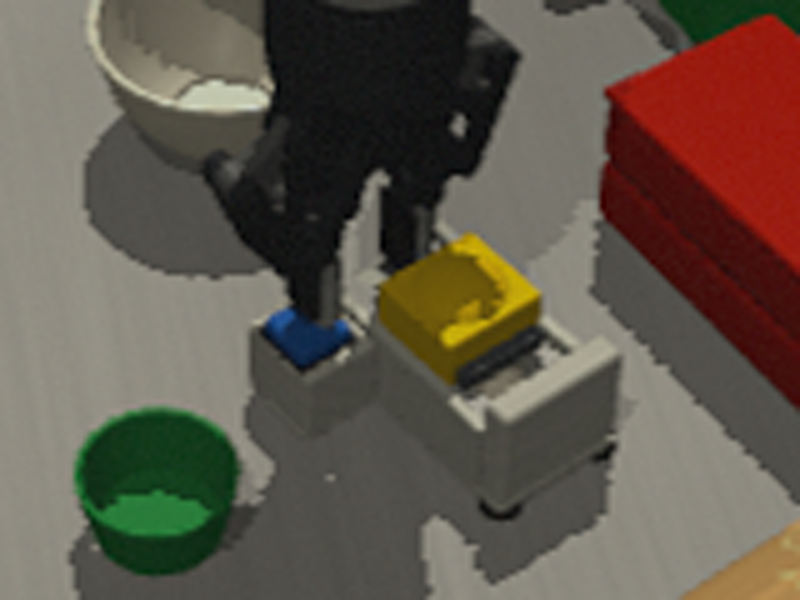

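The lid has popped out about 25 mm and is resting against the right finger. I'll press on to the button's hard stop.

```bash
python3 -m crank '[{"translation":[0,0,0.1],"rotation":[0,0,0],"jaw":42},{"translation":[0,0,0.2],"rotation":[0,0,0],"jaw":42},{"translation":[0,0,0.2],"rotation":[0,0,0],"jaw":42}]';python3 -m crank '[{"translation":[0,0,0.1],"rotation":[0,0,0],"jaw":42},{"translation":[0,0,0.15],"rotation":[0,0,0],"jaw":42},{"translation":[0,0,0.15],"rotation":[0,0,0],"jaw":42}]'
```

```text
time_s: 5.3
eef_pos: [556.6, -151.4, 214.8]
ee_rot: [0.525, 0.851, 0.001, 0.0]
wrist_force: [-0.7, 0.4, 2.7]
opening: 35.6
time_s: 5.6
eef_pos: [556.7, -151.6, 214.3]
ee_rot: [0.525, 0.851, 0.002, 0.0]
wrist_force: [-5.2, 2.6, 16.8]
opening: 36.0
```

```bash
python3 -m crank '[{"translation":[0,0,0],"rotation":[0,0,0],"jaw":42},{"translation":[0,0,0],"rotation":[0,0,0],"jaw":42},{"translation":[0,0,0],"rotation":[0,0,0],"jaw":42}]'
python3 - <<'E'
from bench import env
from h import *
import cv2
for n,b in (("wrist",(225,375,225,425)),("side",(220,340,260,420)),("scene",(200,350,220,420))):
    im=env.grab_frame(n); cv2.imwrite(f"pics/{n}6.png",cv2.resize(im[b[0]:b[1],b[2]:b[3]],None,fx=4,fy=4,interpolation=cv2.INTER_CUBIC))
move(env,[586.5,-156.3,.466],42,flip=1)
E
```

```text
time_s: 5.9
eef_pos: [556.6, -151.6, 214.5]
ee_rot: [0.525, 0.851, 0.002, 0.0]
wrist_force: [-2.2, 1.0, 8.1]
opening: 35.6
t 6.05 sign 1 pos [ 556.6 -151.6  214.5] tgt [ 556.1 -151.5  215.4] open 35.5 F [-3.3  1.6  8.3]
rot deg [ 0.16 -0.1  -0.02] trans cm [ 0.03 -0.04 -0.09] q [-0.37  0.43  0.68  1.87 -0.33  0.95  0.93]
```

View pics/wrist6.png

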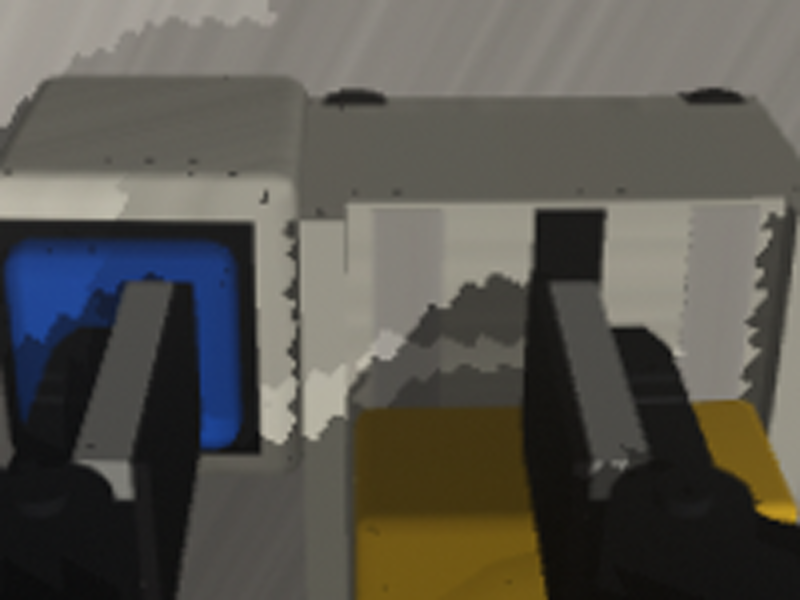

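View pics/side6.png

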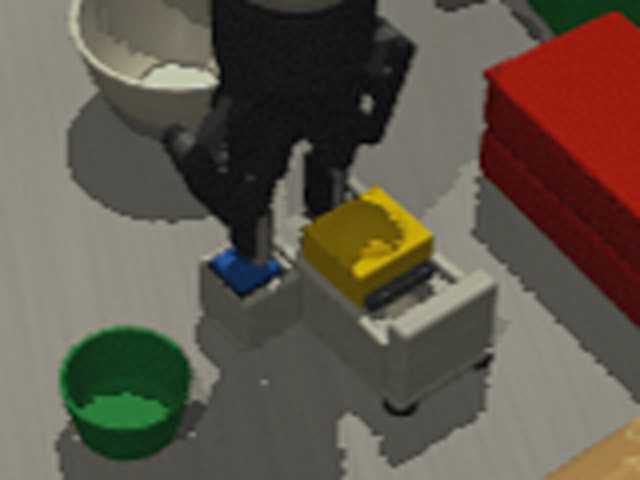

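View pics/scene6.png

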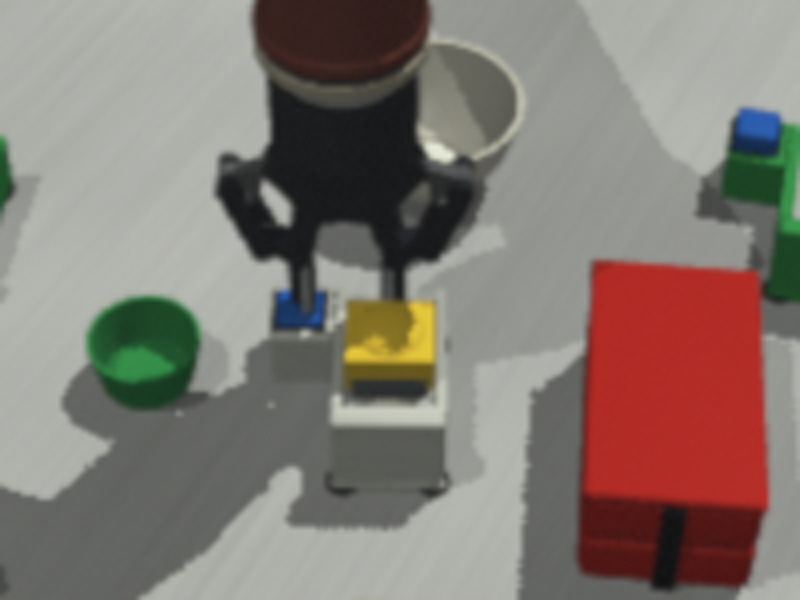

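The wrist view shows the button sunk to the housing level under the left finger at (190, 340), and the lid front against the right finger. I'll add a little press margin, check again and hand in.

```bash
python3 -m crank '[{"translation":[0,0,0.05],"rotation":[0,0,0],"jaw":42},{"translation":[0,0,0.1],"rotation":[0,0,0],"jaw":42},{"translation":[0,0,0.1],"rotation":[0,0,0],"jaw":42},{"translation":[0,0,0.1],"rotation":[0,0,0],"jaw":42}]'
python3 - <<'E'
from bench import env
from h import *
import cv2
im=env.grab_frame("side"); cv2.imwrite("pics/side7.png",cv2.resize(im[220:340,260:420],None,fx=4,fy=4))
env.grab_frame("wrist");move(env,[586.5,-156.3,.466],42,flip=1)
E
```

```text
time_s: 6.45
eef_pos: [556.6, -151.7, 214.3]
ee_rot: [0.525, 0.851, 0.002, -0.0]
wrist_force: [-4.4, 1.7, 15.5]
opening: 35.6
t 6.55 sign 1 pos [ 556.7 -151.7  214.3] tgt [ 556.1 -151.5  215.4] open 35.7 F [-4.7  1.9 15.7]
rot deg [ 0.18 -0.12 -0.03] trans cm [ 0.05 -0.04 -0.11] q [-0.37  0.43  0.68  1.87 -0.33  0.95  0.93]
```

View pics/side7.png

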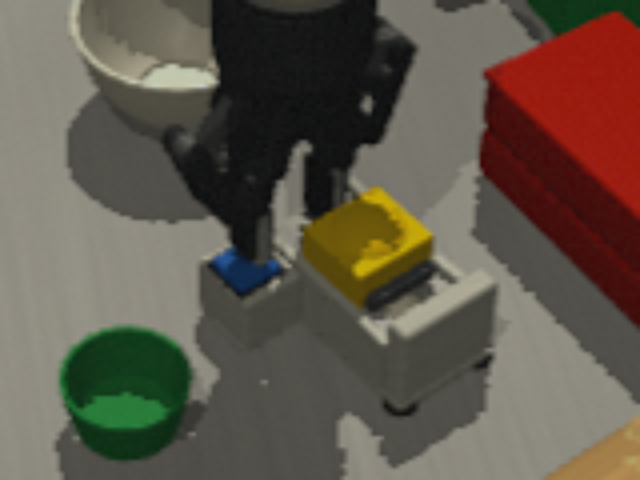

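The side view shows the lid still stopped on its rails against the finger, and the button still down.

```bash
python3 -c "
from bench import env
print(env.job_done())"
```

```text
the job is handed in; nothing more can be done
None
```

I pressed the blue button with one fingertip while the other finger stood about 50 mm across in the channel. The yellow lid popped out and stopped against that finger, still on its rails, about 25 mm out by eye. I handed the job in at about 6.6 s, still holding that pose.

**Last checks:**
- **Button:** it was on its hard stop, with an upward force of 15.7 N. Going the last 0.5 mm raised the force sharply, from 2.7 to 16.8 N.
- **Lid and bystanders:** the last side picture shows the button sunk into its housing and the lid still resting against the finger. The bowl, cup and bento look unmoved in the final pictures, and I never went near the paddle.

**Disagreements:**
- **Mold position:** the different views and fits disagreed by about 2 to 3 mm. I used a fit to hand-picked corners in the wrist picture.
- **Press depth:** I first felt contact only about 6 mm above the hard stop, not the full 8 mm. Force readings are noisy by about 1 N, so I think I noticed the contact late. I relied on the hard stop, not that distance, to judge the button fully down.

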